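Magnet on, then hold the drilled plate flush on the tilted angle table

TASK

Switch on the magnet of the adjustable angle plate by turning its black knob clockwise until the white pointer stands on the on mark, a quarter turn round from the off mark. Then pick up the rectangular plate with six holes, tilt it to the slope of the angle plate's table and hold it there for clamping: flush all over, centred, lengthwise up the slope and pressed on with about 10 to 20 newtons. Finish while still holding and pressing it, and leave the other parts and tools lying where they are.

Things in the scene. Friction and masses are not known exactly. Their poses are not given: they have to be found in the camera images.
- magnet_knob (a joint): Black magnet knob on the front end of the base, on a vertical axis. In rad, growing clockwise from above: 0 = pointer on the off mark (base's -x, away from the table), 1.571 = pointer on the on mark (base's +y). Starts at 0 to 0.4; stiff (0.12 N m), stays where left; end stop only at 2.0. A disc 54 mm across, on it an upright bar grip 48 mm long, 12 mm thick, 27 mm high.
- knob_top (a point): Centre of the top of the knob's bar grip, on the knob's axis, 65 mm above the work surface; z up. x runs along the bar and turns with it; the white pointer line is at the -x end. The bar's sides are free for 27 mm below this point, where the disc begins. A small white cross on the base marks the on side.
- angle_plate: Adjustable angle plate: grey cast base 270 x 130 x 22 mm, fast on the work surface; origin at the centre of its underside. Front end -x with the knob (axis at x = -95 mm). The table is hinged at x = -12 mm, 48 mm up, axis along y, and rises towards +x; its front edge is over 55 mm behind the knob's axis. Lock lugs beside the table: 92 mm high at x = 91, y = +/-60 mm.
- face (a point): Centre of the upper face of the tilted steel table, 150 mm (x, up the slope) x 120 mm (y, level), with two 14 mm slots up the slope at y = +/-32 mm. z points squarely out of the face. The slope is locked and unyielding, 20 to 37 degrees from level, different each time. The flush plate's underside centre lies at this point.
- plate: The plate to hold: plain aluminium rectangle 110 (x) x 50 (y) x 18 (z) mm with six 10 mm holes in two rows of three, about 0.26 kg, lying flat on a drawing (no thickness). Origin at the centre of its underside, z up. The same from either end and either side.
- l_plate: Leave alone: L-shaped steel plate 120 x 90 x 12 mm lying on another drawing; origin at its underside.
- bar: Leave alone: narrow dark steel bar 150 (x) x 25 x 15 mm with four holes in one row, lying on another drawing; origin at the centre of its underside.
- deburrer: Leave alone: deburring tool, grey handle 90 x 18 x 18 mm with a thin steel hook, 140 mm long over all, along x.
- vblock: Leave alone: steel V-block 60 x 45 x 40 mm.
- square: Leave alone: small steel try square, 125 x 75 mm, lying flat, 18 mm high.
- g_clamp: Leave alone: dark steel G-clamp lying flat, about 65 x 140 mm, 15 mm high.
Not all that is in view belongs to the job. Of the things that look like the plate, take the one that is nearest to the robot's base at the start.

How it is judged:
On the way, in this order (a step that is already met when the one before it is completed fails the run):
1. the magnet knob stands on its on mark while the plate still lies on the bench (value of joint magnet_knob between 1.431 and 1.711 rad and distance of plate from where it was at the start of the episode below 0.03 m), for 0.3 s.
2. the plate is gripped and lifted clear of the bench and of the angle plate (height (world z) of plate above 0.04 m and contact force between the fingers and plate above 1 N and contact force between plate and angle_plate below 0.05 N), for 0.1 s.
At the end, for the whole second after the job is handed in: Knob on the on mark (8 deg); plate still held by the fingers, at rest, flush on the sloped table (2 deg, 3 mm), centred (25 mm each way), lengthwise up the slope (11 deg), pressed on with 5 to 45 N; every other part and tool within 25 mm of where it was (value of joint magnet_knob between 1.431 and 1.711 rad and angle between the z axis of plate and the z axis of face, either way round below 0.035 rad and z of plate in the frame of face between -0.003 and 0.003 m and x of plate in the frame of face between -0.025 and 0.025 m and y of plate in the frame of face between -0.025 and 0.025 m and angle between the x axis of plate and the x axis of face, either way round below 0.2 rad and contact force between plate and angle_plate between 5 and 45 N and contact force between the fingers and plate above 3 N and linear speed of plate below 0.01 m/s and distance of each of l_plate, bar, deburrer, vblock, square, g_clamp from where it was at the start of the episode below 0.025 m); the arm keeps its last pose, push and grip.
It fails at once if one of the other parts or tools is knocked away (over 25 mm) (distance of any of l_plate, bar, deburrer, vblock, square, g_clamp from where it was at the start of the episode above 0.025 m).
It fails at once if the plate is rammed against the angle plate (over 80 N) (contact force between plate and angle_plate above 80 N).
It also fails if it takes over 58 s, if anything falls off the work surface, if the arm or the gripper's body presses on something with over 40 N, if the wrist force passes 120 N, or if a joint passes its speed limit or range.

ROBOT

A 6-joint arm with a two-finger parallel gripper is mounted at the origin on the work surface. World frame = base frame: x ahead of the robot, y to its left, z up, the work surface at z = 0. Lengths are in m, angles in rad, forces in N, time in s.
With the tool pointing down it reaches from about 0.4 to 0.825 m from the base axis. Payload 7 kg.
Tool frame: the origin (TCP) lies at the very end of the fingers, on their centre line; the grasp point (between the pads) lies 19 mm behind it; z points along the fingers, y is the direction in which the jaws open and shut (so a half turn about z gives the same grasp; the last joint's range is limited). The gripper opens to 88 mm and grips with 3 to 60 N. Pads are 19 mm wide; open, the fingers measure 130 mm over their backs; the gripper's body (78 mm by 193 mm) begins 47 mm behind the grasp point.
Start: joints at [-0.867, 0.359, 0.012, 0, -1.224, -0.288], TCP at [0.273, -0.617, 0.227] pointing down, gripper open.
Joint ranges: [-3.07, 3.07], [-1.43, 2.12], [-1.02, 1.25], [-3.03, 1.67], [-3.05, -0], [-3.03, 3.03]. Speed limits (rad/s): [2.39, 2.39, 3.01, 3.14, 3.14, 3.14].

INTERFACE

Orientations are given as [roll, pitch, yaw] about the fixed x, y, z axes, in that order (R = Rz(yaw) Ry(pitch) Rx(roll)).
In Python, from station import arm gives the robot as it stands.
- The arm moves only by the shell command python3 -m inch 'ROWS' [FORCE]. ROWS is text: rows parted by semicolons, each of 7 numbers parted by spaces: the closure, from 0 (fully open) to 1 (shut), then the shift along the tool's x, y, z each as a share of 300 mm, from -1 to 1, then the turn, a rotation vector about the tool's x, y, z each as a share of 60 degrees, from -1 to 1. In form: grip tx ty tz rx ry rz; .... A call has 1 to 12 rows; each row is the pose to reach, as a shift and turn from the pose commanded when the call began, along the tool's axes at that moment; what a row does not reach only later rows make up. A row lasts 1/10 s, in which the tool goes at most 50 mm and 8.59 degrees, less where a joint would pass 70% of its speed; a pose out of reach is approached as far as the arm can. A call with a number of a shift or a turn outside -1 to 1 is refused whole. A call with a gripper value outside its range is refused whole. The fingers move at their own pace and stop on an object; FORCE is the grip in N (left out, the last holds). Time passes only in rows, so rows that repeat a pose let the fingers close. It gives the time, the measured TCP pose, the force and the opening at its end, in the units of the state.
- arm.get_state(): the state, without advancing time (a new reading comes with each control period).
- arm.grab_frame(name): name is "side" or "top" or "wrist"; returns a dict with "img" (480x640x3 uint8, red, green, blue), "range_z" (480x640 float32, m along the optical axis (not along the pixel's ray), 0 where there is no reading), "fx", "fy", "cx", "cy" (pixels), "extrinsics" (4x4, takes a point from world to camera coordinates); the wrist camera has in their place "tool_from_camera" (4x4, takes a point from camera to tool coordinates, whose origin is the TCP and whose axes are the flange's). Camera axes: x right, y up, looking along -z (the intrinsics and any distortion apply to the point x, -y, -z); pixel columns grow to the right and rows downward; lengths in m; the calibration is good to about 2 mm. A picture is of the moment at which its call begins: read the wrist's pose just before it.
- arm.job_done(): hands the job in, once; it reports no verdict.
The state is a dict: "t": time; "q": joint angles; "qd": joint speeds; "joint_efforts": joint torques, N m; "eef_pos": TCP position; "ee_rot": TCP orientation; "force": force on the tool from outside, world axes, zero at the start; "moment": the same for the moment, N m; "width": finger opening in m.
Only numpy, scipy, OpenCV 4.12 (cv2) and the standard library are available. Lean on these libraries where they do the work, as an engineer would, in place of code of your own. Each camera call takes 0.05 s, during which the arm holds its last target.

## Working session

There is one attempt and no reset: what is moved stays moved. The work goes in short steps, Python scripts to look and compute and a shell command to move; the robot and the scene stay as the last step left them, time stands still between calls to the robot, and variables do not carry over. Pictures are saved under pics/ and viewed, and the job is handed in when it is done.

```bash
ls; mkdir -p pics; python3 - <<'E'
from station import arm
import cv2,numpy as np
s=arm.get_state();print({k:np.round(v,3) for k,v in s.items()})
for n in("top","side"):
    f=arm.grab_frame(n);np.savez(f'pics/{n}0.npz',**f);cv2.imwrite(f'pics/{n}0.png',f['img'][:,:,::-1])
    print(n,f['fx'],f['fy'],f['cx'],f['cy'],[k for k in f]);print(np.round(f['extrinsics'],3))
E
```

```text
pics
{'t': np.float64(0.0), 'q': array([-0.867,  0.359,  0.011, -0.   , -1.224, -0.288]), 'qd': array([-0.   ,  0.001,  0.002,  0.001, -0.001,  0.001]), 'joint_efforts': array([-0.0000e+00, -5.8271e+01,  2.9304e+01,  6.9970e+00,  7.0000e-03,
       -0.0000e+00]), 'eef_pos': array([ 0.272, -0.617,  0.226]), 'ee_rot': array([ 3.14 , -0.   , -2.726]), 'force': array([-0.695,  0.307, -0.063]), 'moment': array([ 0.006, -0.017,  0.08 ]), 'width': np.float64(0.088)}
top 615.2500621703109 615.2500621703109 314.51966593503545 236.17473443165582 ['img', 'range_z', 'fx', 'fy', 'cx', 'cy', 'extrinsics']
[[ 0.027 -1.    -0.005 -0.104]
 [ 0.981  0.026  0.193 -0.505]
 [-0.193 -0.01   0.981 -2.072]
 [ 0.     0.     0.     1.   ]]
side 436.1319996037996 436.1319996037996 319.9188836162124 235.2498035795225 ['img', 'range_z', 'fx', 'fy', 'cx', 'cy', 'extrinsics']
[[-0.979 -0.205 -0.007  0.483]
 [ 0.155 -0.761  0.63  -0.205]
 [-0.135  0.616  0.777 -1.23 ]
 [ 0.     0.     0.     1.   ]]
```

View pics/top0.png

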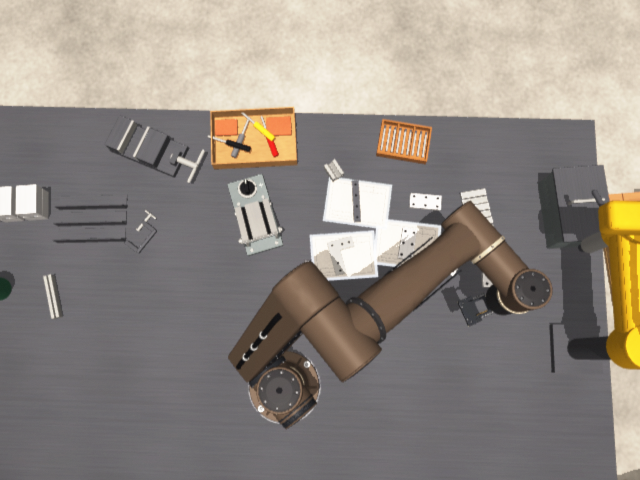

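View pics/side0.png

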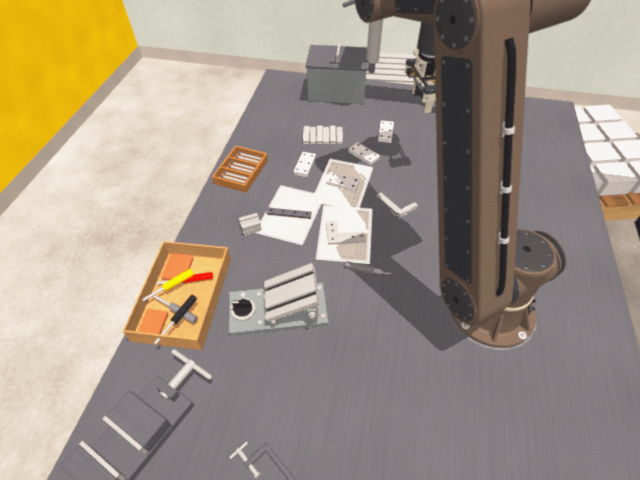

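```bash
cat > h.py <<'E'
import numpy as np,cv2
def load(n): return dict(np.load(f'pics/{n}.npz'))
def ray(f,u,v):
    E=f['extrinsics'];R=E[:3,:3];o=-R.T@E[:3,3]
    d=np.array([(u-f['cx'])/f['fx'],-(v-f['cy'])/f['fy'],-1.]);return o,R.T@d
def onz(f,u,v,z):
    o,d=ray(f,u,v);return o+d*(z-o[2])/d[2]
def dep(f,u,v):
    o,d=ray(f,u,v);return o+d*f['range_z'][int(v),int(u)]
def proj(f,p):
    E=f['extrinsics'];c=E[:3,:3]@p+E[:3,3];return f['cx']+f['fx']*c[0]/-c[2],f['cy']-f['fy']*c[1]/-c[2]
E
python3 - <<'E'
import cv2
from h import *
a=cv2.imread('pics/top0.png');b=cv2.imread('pics/side0.png')
cv2.imwrite('pics/tc.png',cv2.resize(a[150:300,210:410],None,fx=4,fy=4,interpolation=2))
cv2.imwrite('pics/tc2.png',cv2.resize(a[170:320,360:510],None,fx=4,fy=4,interpolation=2))
cv2.imwrite('pics/sc.png',cv2.resize(b[115:345,220:430],None,fx=2.6,fy=2.6,interpolation=2))
E
```

```text
(no output)
```

View pics/tc.png

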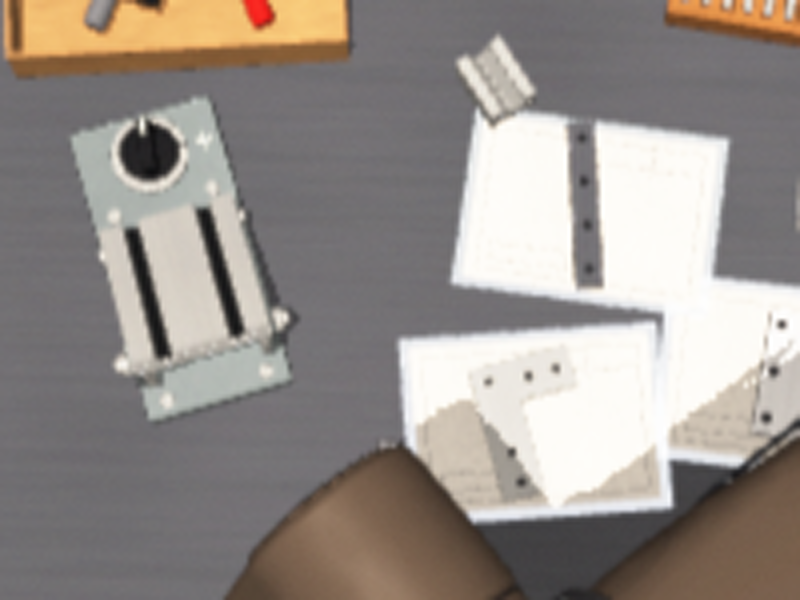

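View pics/tc2.png

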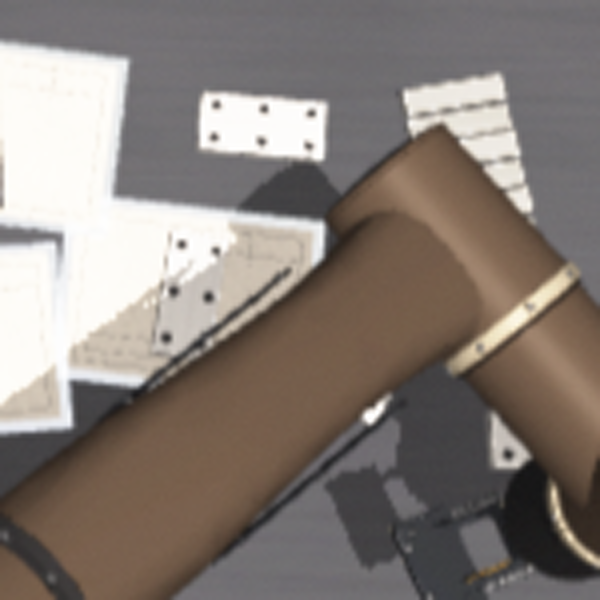

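View pics/sc.png

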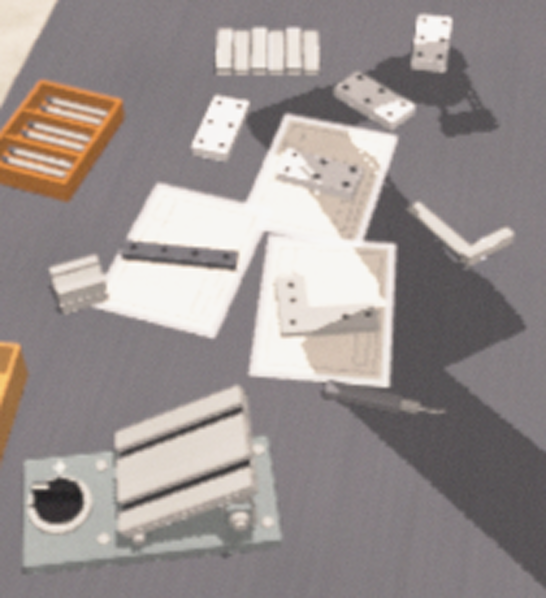

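```bash
python3 - <<'E'
from h import *
t=load('top0');s=load('side0')
print('plate cands (top)',[np.round(onz(t,*p,0.018),3) for p in [(360+188/4,170+290/4),(360+264/4,170+126/4)]])
print('side cands',[np.round(onz(s,220+u/2.6,115+v/2.6,.018),3) for u,v in [(330,172),(222,128),(375,98),(432,42)]])
print('knob top',np.round(onz(t,210+150/4,150+150/4,.055),3),np.round(onz(s,220+57/2.6,115+497/2.6,.045),3))
# base corners top z=.022
for u,v in [(72,137),(210,97),(291,380),(152,420)]: print(np.round(onz(t,210+u/4,150+v/4,.022),4))
# plane fits
for f,poly in ((t,[(120,225),(228,200),(262,325),(150,355)]),):
    m=np.zeros((480,640),np.uint8);P=np.array([(210+u/4,150+v/4) for u,v in poly]);c=P.mean(0);P=c+(P-c)*.85
    cv2.fillPoly(m,[P.astype(int)],1)
    pts=np.array([dep(f,u,v) for v,u in zip(*np.nonzero(m))])
    for _ in range(6):
        A=np.c_[pts[:,:2],np.ones(len(pts))];k=np.linalg.lstsq(A,pts[:,2],rcond=None)[0];r=pts[:,2]-A@k;pts=pts[abs(r)<max(2*r.std(),.001)]
    n=np.array([-k[0],-k[1],1]);n/=np.linalg.norm(n)
    print(len(pts),r.std(),n,np.degrees(np.arccos(n[2])),'dir',np.degrees(np.arctan2(-n[1],-n[0])),pts.mean(0))
poly=[(118,430),(242,388),(252,485),(120,535)]
f=s;m=np.zeros((480,640),np.uint8);P=np.array([(220+u/2.6,115+v/2.6) for u,v in poly]);c=P.mean(0);P=c+(P-c)*.85
cv2.fillPoly(m,[P.astype(int)],1)
pts=np.array([dep(f,u,v) for v,u in zip(*np.nonzero(m))])
for _ in range(6):
    A=np.c_[pts[:,:2],np.ones(len(pts))];k=np.linalg.lstsq(A,pts[:,2],rcond=None)[0];r=pts[:,2]-A@k;pts=pts[abs(r)<max(2*r.std(),.001)]
n=np.array([-k[0],-k[1],1]);n/=np.linalg.norm(n)
print(len(pts),r.std(),n,np.degrees(np.arccos(n[2])),'dir',np.degrees(np.arctan2(-n[1],-n[0])),pts.mean(0))
E
```

```text
plate cands (top) [array([ 0.499, -0.413,  0.018]), array([ 0.649, -0.48 ,  0.018])]
side cands [array([ 0.481, -0.406,  0.018]), array([ 0.644, -0.464,  0.018]), array([ 0.443, -0.569,  0.018]), array([ 0.378, -0.713,  0.018])]
knob top [0.673 0.148 0.055] [0.677 0.159 0.045]
[0.6927 0.2225 0.022 ]
[0.7327 0.1015 0.022 ]
[0.4785 0.0198 0.022 ]
[0.44   0.1392 0.022 ]
639 0.004875251936548252 [0.41807208 0.13996261 0.89756683] 26.159942147846763 dir -161.4904306426687 [0.55482194 0.10588165 0.0942684 ]
1078 0.0017974818238497908 [0.41378078 0.13423724 0.90042536] 25.785964854240696 dir -162.02609110748705 [0.5499878  0.1194449  0.09673247]
```

```bash
cat >> h.py <<'E'
from scipy.spatial.transform import Rotation as Ro
def Rt(rpy): return Ro.from_euler('xyz',rpy)
def go(target,rpy=None):
    from station import arm
    s=arm.get_state();R=Rt(s['ee_rot']);d=R.inv().apply(np.array(target)-s['eef_pos'])
    w=np.zeros(3) if rpy is None else (R.inv()*Rt(rpy)).as_rotvec()
    print('shares',np.round(d/.3,4),np.round(w/np.radians(60),4),'rows>=',np.round(np.linalg.norm(d)/.05,1),np.round(np.degrees(np.linalg.norm(w))/8.59,1))
def snap(name,cam='wrist'):
    from station import arm
    s=arm.get_state();f=arm.grab_frame(cam)
    if cam=='wrist':
        T=np.eye(4);T[:3,:3]=Rt(s['ee_rot']).as_matrix();T[:3,3]=s['eef_pos'];f['extrinsics']=np.linalg.inv(T@f['tool_from_camera'])
    np.savez(f'pics/{name}.npz',**f);cv2.imwrite(f'pics/{name}.png',f['img'][:,:,::-1]);return f
def stt():
    from station import arm
    s=arm.get_state();print({k:np.round(s[k],3).tolist() for k in('t','q','eef_pos','ee_rot','force','moment','width')})
E
python3 - <<'E'
from h import *
f=snap('w0');print(f['fx'],f['cx'],f['cy']);print(np.round(f['tool_from_camera'],3))
go([.45,-.40,.33],[np.pi,0,-2.827]);go([.62,.14,.33],[np.pi,0,-2.827])
E
```

```text
380.9076570329737 323.228350813391 239.96830595659608
[[ 0.     0.951  0.31   0.085]
 [ 1.    -0.001  0.001 -0.   ]
 [ 0.001  0.31  -0.951 -0.159]
 [ 0.     0.     0.     1.   ]]
shares [-0.8336  0.4236 -0.3468] [ 0.0012 -0.0002  0.0966] rows>= 6.0 0.7
shares [-2.079   1.8414 -0.3451] [ 0.0012 -0.0002  0.0966] rows>= 16.8 0.7
```

```bash
python3 -m inch '0 -0.12 0.06 -0.06 0 0 0.1; 0 -0.27 0.13 -0.12 0 0 0.1; 0 -0.4 0.2 -0.2 0 0 0.1; 0 -0.55 0.27 -0.26 0 0 0.1; 0 -0.7 0.35 -0.32 0 0 0.1; 0 -0.834 0.42 -0.345 0 0 0.1;0 -0.834 0.42 -0.345 0 0 0.1;0 -0.834 0.42 -0.345 0 0 0.1'
python3 - <<'E'
from h import *
stt();snap('w1');go([.62,.14,.33],[np.pi,0,-2.827])
E
```

```text
t: 0.95
eef_pos: [0.4517, -0.3998, 0.3303]
ee_rot: [-3.141, 0.0, -2.828]
force: [-0.1, 0.2, -1.0]
width: 0.0877
{'t': 0.95, 'q': [-0.401, 0.193, 0.017, -0.0, -1.395, -0.856], 'eef_pos': [0.452, -0.4, 0.33], 'ee_rot': [-3.141, 0.0, -2.828], 'force': [-0.064, 0.244, -0.999], 'moment': [-0.006, 0.061, -0.011], 'width': 0.088}
shares [-1.0910e+00  1.5416e+00 -4.0000e-04] [ 0.0004 -0.0003 -0.002 ] rows>= 11.3 0.0
```

View pics/w1.png

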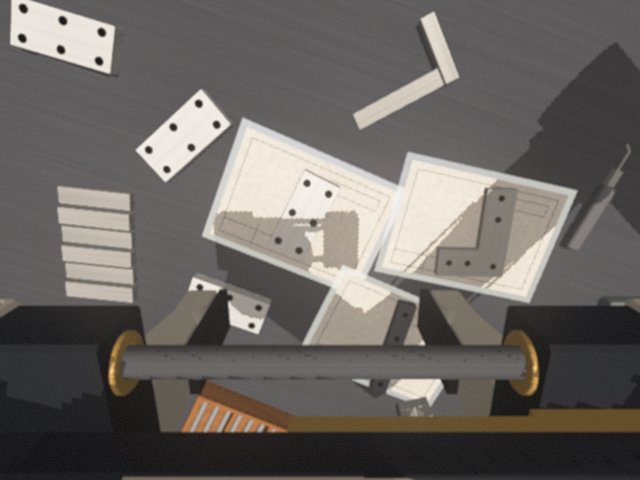

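```bash
python3 - <<'E'
from h import *
f=load('w1')
for n,(u,v) in dict(drawing=(303,215),p2=(184,136),p3=(62,36),p4=(230,303)).items():
    p=onz(f,u,v,.018);print(n,np.round(p,3),round(np.hypot(*p[:2]),3))
H=np.array([onz(f,u,v,.018)[:2] for u,v in [(307,183),(327,194),(292,213),(313,223),(278,240),(299,250)]])
print(H.round(3),H.mean(0));d=H[4]+H[5]-H[0]-H[1];print(np.degrees(np.arctan2(d[1],d[0])),np.linalg.norm(d)/2)
a=cv2.imread('pics/w1.png');cv2.imwrite('pics/w1c.png',cv2.resize(a[150:290,200:400],None,fx=4,fy=4,interpolation=2))
E
```

```text
drawing [ 0.493 -0.414  0.018] 0.644
p2 [ 0.444 -0.578  0.018] 0.729
p3 [ 0.381 -0.728  0.018] 0.822
p4 [ 0.644 -0.473  0.018] 0.799
[[ 0.453 -0.421]
 [ 0.458 -0.394]
 [ 0.495 -0.428]
 [ 0.5   -0.399]
 [ 0.536 -0.435]
 [ 0.54  -0.405]] [ 0.49697784 -0.41378314]
-8.808053276430673 0.08343089322135376
```

View pics/w1c.png

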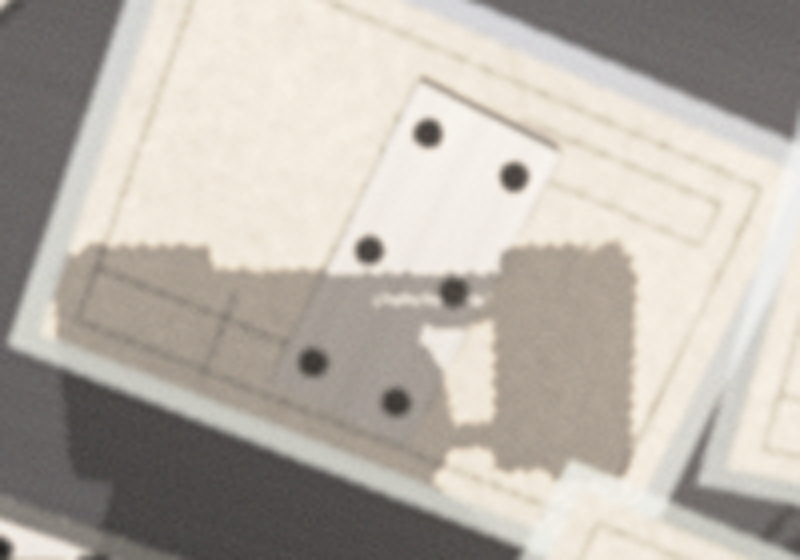

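```bash
python3 -m inch '0 -0.08 0.12 0 0 0 0; 0 -0.17 0.24 0 0 0 0; 0 -0.25 0.36 0 0 0 0; 0 -0.34 0.48 0 0 0 0; 0 -0.42 0.6 0 0 0 0;0 -0.51 0.72 0 0 0 0; 0 -0.6 0.85 0 0 0 0; 0 -0.69 0.98 0 0 0 0; 0 -0.69 0.98 0 0 0 0'
python3 -m inch '0 -0.09 0.12 0 0 0 0; 0 -0.18 0.24 0 0 0 0; 0 -0.26 0.36 0 0 0 0; 0 -0.33 0.46 0 0 0 0; 0 -0.4 0.56 0 0 0 0;0 -0.4 0.56 0 0 0 0;0 -0.4 0.56 0 0 0 0'
python3 - <<'E'
from h import *
stt();snap('w2')
E
```

```text
t: 1.9
eef_pos: [0.5586, -0.0552, 0.3288]
ee_rot: [3.141, -0.001, -2.828]
force: [-0.3, -0.8, -0.2]
width: 0.0877
t: 2.6
eef_pos: [0.6207, 0.1378, 0.3288]
ee_rot: [-3.141, -0.002, -2.831]
force: [0.4, 0.2, 0.7]
width: 0.0876
{'t': 2.6, 'q': [0.525, 0.251, 0.089, 0.0, -1.411, -1.785], 'eef_pos': [0.621, 0.138, 0.329], 'ee_rot': [-3.141, -0.002, -2.831], 'force': [0.375, 0.198, 0.685], 'moment': [-0.061, -0.006, -0.015], 'width': 0.088}
```

View pics/w2.png

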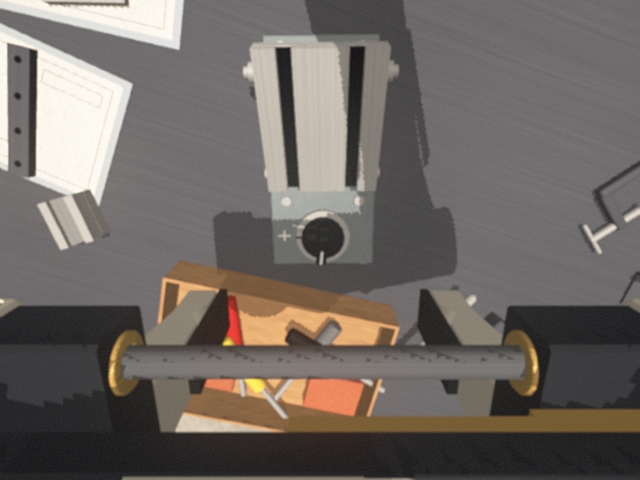

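```bash
python3 - <<'E'
from h import *
f=load('w2')
a=cv2.imread('pics/w2.png');cv2.imwrite('pics/w2c.png',cv2.resize(a[170:280,250:400],None,fx=5,fy=5,interpolation=2))
cv2.imwrite('pics/w2d.png',cv2.resize(a[25:205,230:410],None,fx=3.3,fy=3.3,interpolation=2))
m=np.zeros((480,640),np.uint8);cv2.fillPoly(m,[np.array([(298,50),(340,50),(342,180),(302,180)])],1)
pts=np.array([dep(f,u,v) for v,u in zip(*np.nonzero(m))])
for _ in range(6):
    A=np.c_[pts[:,:2],np.ones(len(pts))];k=np.linalg.lstsq(A,pts[:,2],rcond=None)[0];r=pts[:,2]-A@k;pts=pts[abs(r)<max(2*r.std(),.001)]
n=np.array([-k[0],-k[1],1]);n/=np.linalg.norm(n)
print(m.sum(),len(pts),r.std(),n,np.degrees(np.arccos(n[2])),'dir',np.degrees(np.arctan2(-n[1],-n[0])),pts.mean(0),k)
print(dep(f,400,250),dep(f,450,100),dep(f,365,255))
E
```

```text
5502 4791 0.0006114517091398411 [0.41377262 0.1397546  0.89958928] 25.895867742563286 dir -161.3372433668742 [0.54212154 0.10906521 0.10199863] [-0.45995726 -0.15535378  0.3682917 ]
[0.67219484 0.26262945 0.00073772] [0.47557139 0.2500673  0.00066391] [0.68689542 0.2152353  0.02183059]
```

View pics/w2c.png

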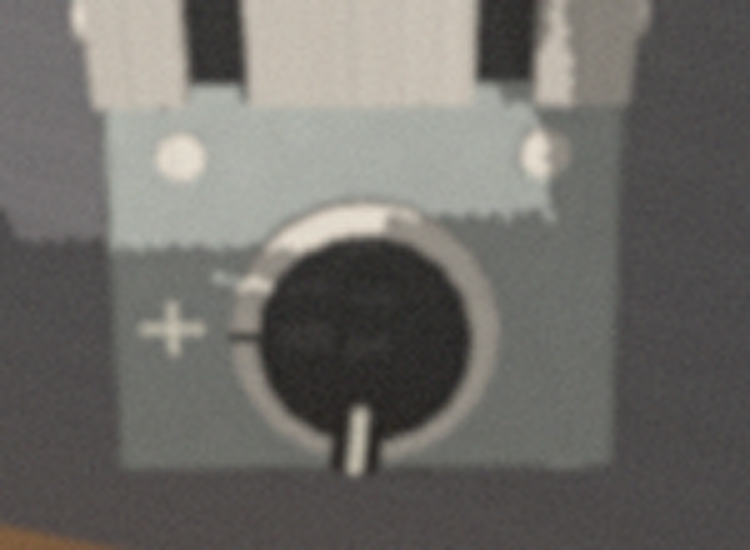

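View pics/w2d.png

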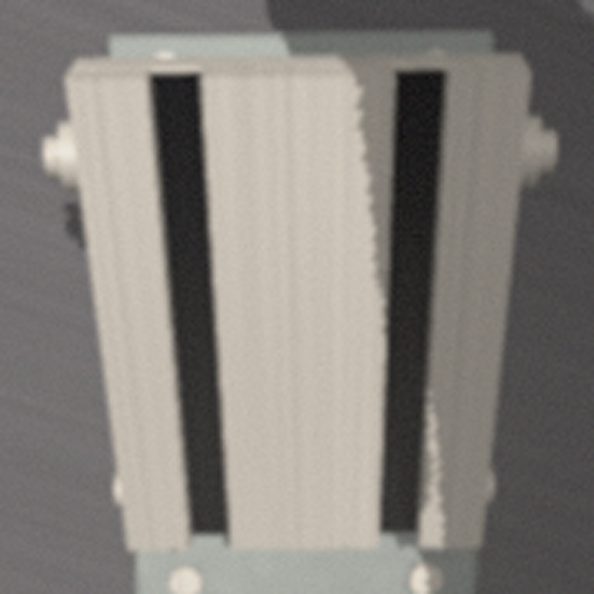

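```bash
python3 - <<'E'
from h import *
f=load('w2')
k=np.array([-0.45995726,-0.15535378,0.3682917]);n=np.array([-k[0],-k[1],1]);n/=np.linalg.norm(n)
def onp(u,v):
    o,d=ray(f,u,v);s=(k[2]-n@o/n[2])/(n@d/n[2]);return o+d*s
C=np.array([onp(230+u/3.3,25+v/3.3) for u,v in [(130,548),(482,548),(530,68),(70,68)]]);print(C.round(4),[np.linalg.norm(C[i]-C[i-1]).round(4) for i in range(4)],C.mean(0))
x=C[2]+C[3]-C[0]-C[1];print('dir',np.degrees(np.arctan2(x[1],x[0])))
# table top-face height at edge: z range check
for z in(.065,.065):pass
p=[onz(f,250+u/5,170+v/5,.065) for u,v in[(361,406),(354,473)]];print('pointer',np.round(p,4),np.degrees(np.arctan2(*(p[1]-p[0])[[1,0]])))
K=[onz(f,250+u/5,170+v/5,.038) for u,v in[(262,338),(471,338),(366,237)]];print('disc L,R,top',np.round(K,4))
K=[onz(f,250+u/5,170+v/5,.022) for u,v in[(172,328)]];print('cross',np.round(K,4))
B=[onz(f,250+u/5,170+v/5,.022) for u,v in[(122,466),(612,464)]];print('front corners',np.round(B,4),np.linalg.norm(B[0]-B[1]), np.degrees(np.arctan2(*(B[0]-B[1])[[1,0]])))
xh=np.array([np.cos(np.radians(-161.5)),np.sin(np.radians(-161.5))])
m=(B[0]+B[1])[:2]/2;print('axis from front',m+xh*.040,'origin',m+xh*.135)
for z in (.038,.05,.065): print([dep(f,250+u/5,170+v/5).round(4) for u,v in[(365,330),(365,300),(355,440),(340,440),(300,340)]]);break
E
```

```text
[[0.6344 0.0778 0.0644]
 [0.5979 0.1919 0.0635]
 [0.4682 0.148  0.13  ]
 [0.5044 0.0356 0.1308]] [np.float64(0.152), np.float64(0.1199), np.float64(0.1522), np.float64(0.1181)] [0.5512104  0.11333836 0.09715093]
dir -161.6508897127416
pointer [[0.6843 0.156  0.065 ]
 [0.7009 0.1596 0.065 ]] 12.147255932045956
disc L,R,top [[0.684  0.13   0.038 ]
 [0.6681 0.1794 0.038 ]
 [0.6515 0.1467 0.038 ]]
cross [[0.6936 0.1079 0.022 ]]
front corners [[0.7341 0.1059 0.022 ]
 [0.6941 0.2281 0.022 ]] 0.12856104955257958 -71.88792333252343
axis from front [0.67617178 0.15432548] origin [0.58608103 0.12418153]
[array([0.6658, 0.1511, 0.0661]), array([0.6591, 0.1489, 0.0654]), array([0.6923, 0.1571, 0.0666]), array([0.6937, 0.1539, 0.0656]), array([0.6816, 0.1392, 0.0381])]
```

```bash
python3 - <<'E'
from h import *
go([.676,.1545,.22])
E
```

```text
shares [-0.194  -0.0012  0.3639] [0. 0. 0.] rows>= 2.5 0.0
```

```bash
python3 -m inch '0 0 0 0.05 0 0 -0.14; 0 -0.05 0 0.1 0 0 -0.28; 0 -0.1 0 0.2 0 0 -0.42; 0 -0.15 0 0.3 0 0 -0.56; 0 -0.194 0 0.364 0 0 -0.7; 0 -0.194 0 0.364 0 0 -0.84; 0 -0.194 0 0.364 0 0 -0.98'
python3 -m inch '0 0 0 0 0 0 -0.14; 0 0 0 0 0 0 -0.28; 0 0 0 0 0 0 -0.42; 0 0 0 0 0 0 -0.56; 0 0 0 0 0 0 -0.7; 0 0 0 0 0 0 -0.84; 0 0 0 0 0 0 -0.98'
python3 -m inch '0 0 0 0 0 0 -0.14; 0 0 0 0 0 0 -0.28; 0 0 0 0 0 0 -0.42; 0 0 0 0 0 0 -0.56; 0 0 0 0 0 0 -0.7; 0 0 0 0 0 0 -0.84; 0 0 0 0 0 0 -0.94; 0 0 0 0 0 0 -0.94'
python3 - <<'E'
from h import *
stt();go([.676,.1545,.043],[np.pi,0,np.radians(12)]);snap('w3')
E
```

```text
t: 3.35
eef_pos: [0.6759, 0.1541, 0.2195]
ee_rot: [3.14, -0.002, -1.801]
force: [-0.1, 0.1, 0.4]
width: 0.0874
t: 4.05
eef_pos: [0.6759, 0.1542, 0.2212]
ee_rot: [-3.142, -0.0, -0.774]
force: [0.2, -0.2, 1.2]
width: 0.0876
t: 4.85
eef_pos: [0.676, 0.1545, 0.2212]
ee_rot: [3.141, -0.0, 0.206]
force: [0.3, -0.2, 0.3]
width: 0.0874
{'t': 4.85, 'q': [0.505, 0.392, 0.049, 0.0, -1.228, 1.271], 'eef_pos': [0.676, 0.154, 0.221], 'ee_rot': [3.141, -0.0, 0.206], 'force': [0.265, -0.185, 0.312], 'moment': [-0.165, 0.126, 0.027], 'width': 0.087}
shares [ 1.000e-04 -1.000e-04  5.938e-01] [ 0.0001 -0.0001 -0.0035] rows>= 3.6 0.0
```

View pics/w3.png

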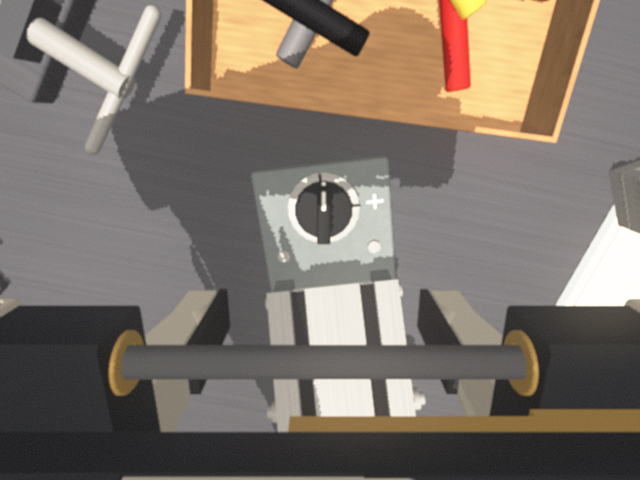

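```bash
python3 - <<'E'
from h import *
f=load('w3');print(onz(f,324,208,.065),onz(f,324,172,.065),onz(f,324,243,.065),onz(f,323,178,.065)-onz(f,323,210,.065))
print('box top',dep(f,350,118),dep(f,480,128))
E
python3 -m inch '0 0 0 0.12 0 0 0; 0 0 0 0.25 0 0 0; 0 0 0 0.38 0 0 0; 0 0 0 0.5 0 0 0; 0 0 0 0.57 0 0 0; 0 0 0 0.59 0 0 0; 0 0 0 0.59 0 0 0' 25
python3 -m inch '0.9 0 0 0 0 0 0; 0.9 0 0 0 0 0 0; 0.9 0 0 0 0 0 0; 0.9 0 0 0 0 0 0; 0.9 0 0 0 0 0 0; 0.9 0 0 0 0 0 0; 0.9 0 0 0 0 0 0; 0.9 0 0 0 0 0 0; 0.9 0 0 0 0 0 0;0.9 0 0 0 0 0 0' 25
```

```text
[0.68581689 0.15518834 0.065     ] [0.71548745 0.16141429 0.065     ] [0.6552172  0.14876742 0.065     ] [0.02655069 0.00554879 0.        ]
box top [ 7.61717111e-01  1.45597926e-01 -3.81109147e-04] [0.77508621 0.04561467 0.06107399]
t: 5.6
eef_pos: [0.6757, 0.1558, 0.0433]
ee_rot: [3.141, 0.001, 0.204]
force: [0.2, -0.4, 0.1]
width: 0.0878
t: 6.6
eef_pos: [0.676, 0.1556, 0.0438]
ee_rot: [3.14, 0.001, 0.207]
force: [8.2, -16.8, -4.2]
width: 0.0137
```

```bash
python3 -m inch '0.9 0 0.004 0 0 0 0; 0.9 0 0.006 0 0 0 0; 0.9 0 0.006 0 0 0 0; 0.9 0 0.006 0 0 0 0' 25
python3 - <<'E'
from h import *
stt()
E
```

```text
t: 7.0
eef_pos: [0.6763, 0.1545, 0.0438]
ee_rot: [3.141, 0.0, 0.206]
force: [1.2, -3.3, -0.9]
width: 0.0123
{'t': 7.0, 'q': [0.505, 0.538, -0.149, 0.0, -0.885, 1.272], 'eef_pos': [0.676, 0.155, 0.044], 'ee_rot': [3.141, 0.0, 0.206], 'force': [1.246, -3.332, -0.915], 'moment': [-1.232, -0.358, 0.086], 'width': 0.012}
```

```bash
python3 -m inch '0.9 0 0 0 0 0 0.08; 0.9 0 0 0 0 0 0.16; 0.9 0 0 0 0 0 0.25; 0.9 0 0 0 0 0 0.35; 0.9 0 0 0 0 0 0.45; 0.9 0 0 0 0 0 0.55; 0.9 0 0 0 0 0 0.65; 0.9 0 0 0 0 0 0.7;0.9 0 0 0 0 0 0.7' 30
python3 -m inch '0.9 0 0 0 0 0 0.08; 0.9 0 0 0 0 0 0.16; 0.9 0 0 0 0 0 0.25; 0.9 0 0 0 0 0 0.35; 0.9 0 0 0 0 0 0.45; 0.9 0 0 0 0 0 0.55; 0.9 0 0 0 0 0 0.65; 0.9 0 0 0 0 0 0.7;0.9 0 0 0 0 0 0.7' 30
python3 - <<'E'
from h import *
stt();f=snap('w4');snap('t4','top')
E
```

```text
t: 7.9
eef_pos: [0.6764, 0.1555, 0.0438]
ee_rot: [-3.141, -0.0, -0.527]
force: [1.5, 1.2, -0.9]
width: 0.0114
t: 8.8
eef_pos: [0.6772, 0.1561, 0.0438]
ee_rot: [-3.139, 0.001, -1.258]
force: [4.4, 3.6, -4.4]
width: 0.0117
{'t': 8.8, 'q': [0.506, 0.538, -0.147, -0.001, -0.883, -0.193], 'eef_pos': [0.677, 0.156, 0.044], 'ee_rot': [-3.139, 0.001, -1.258], 'force': [4.405, 3.623, -4.431], 'moment': [1.42, -1.387, -0.058], 'width': 0.012}
```

View pics/w4.png

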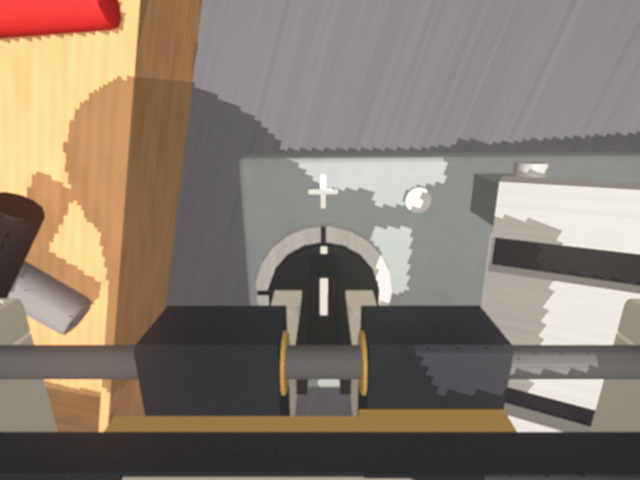

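Pointer line (323,296), black mark (323,234) and cross (322,190) are in line: the knob is on. Open a little and rise.

```bash
python3 -m inch '0.65 0 0 0 0 0 0; 0.65 0 0 0 0 0 0; 0.65 0 0 0 0 0 0; 0.65 0 0 0 0 0 0; 0.65 0 0 -0.05 0 0 0; 0.65 0 0 -0.15 0 0 0; 0.65 0 0 -0.3 0 0 0; 0.65 0 0 -0.45 0 0 0; 0 0 0 -0.6 0 0 0; 0 0 0 -0.75 0 0 0; 0 0 0 -0.85 0 0 0; 0 0 0 -0.85 0 0 0' 25
python3 - <<'E'
from h import *
stt();f=snap('w5')
go([.497,-.414,.25],[np.pi,0,np.radians(-8.8)])
E
```

```text
t: 10.1
eef_pos: [0.6781, 0.1549, 0.3067]
ee_rot: [-3.131, 0.0, -1.259]
force: [1.2, -0.2, 0.7]
width: 0.0571
{'t': 10.1, 'q': [0.505, 0.352, 0.181, 0.002, -1.389, -0.194], 'eef_pos': [0.678, 0.155, 0.307], 'ee_rot': [-3.131, 0.0, -1.259], 'force': [1.239, -0.188, 0.741], 'moment': [0.033, 0.11, -0.029], 'width': 0.057}
shares [1.6215 1.1534 0.1698] [-0.0058 -0.0028 -1.0561] rows>= 12.0 7.4
```

View pics/w5.png

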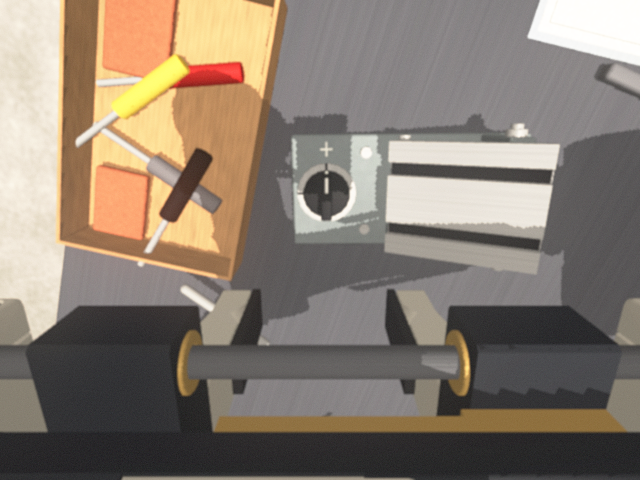

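```bash
python3 -m inch '0 0.1 0.07 0 0 0 -0.08; 0 0.22 0.16 0 0 0 -0.2; 0 0.35 0.25 0 0 0 -0.32; 0 0.48 0.34 0 0 0 -0.44; 0 0.61 0.43 0 0 0 -0.55; 0 0.74 0.52 0 0 0 -0.55; 0 0.85 0.6 0 0 0 -0.55; 0 0.95 0.67 0 0 0 -0.55;0 0.95 0.67 0 0 0 -0.55'
python3 - <<'E'
from h import *
stt();go([.497,-.414,.25],[np.pi,0,np.radians(-8.8)])
E
```

```text
t: 11.05
eef_pos: [0.57, -0.1815, 0.2988]
ee_rot: [3.141, 0.001, -0.687]
force: [-0.1, 0.6, -0.3]
width: 0.0877
{'t': 11.05, 'q': [0.018, 0.196, -0.048, 0.0, -1.328, 0.865], 'eef_pos': [0.57, -0.181, 0.299], 'ee_rot': [3.141, 0.001, -0.687], 'force': [-0.081, 0.605, -0.303], 'moment': [-0.007, 0.104, -0.062], 'width': 0.088}
shares [0.3038 0.7533 0.1631] [ 0.0008  0.001  -0.5097] rows>= 5.0 3.6
```

```bash
python3 -m inch '0 0.05 0.13 0.03 0 0 -0.12; 0 0.11 0.27 0.06 0 0 -0.25; 0 0.17 0.42 0.09 0 0 -0.38; 0 0.23 0.57 0.12 0 0 -0.51; 0 0.28 0.69 0.15 0 0 -0.51; 0 0.304 0.753 0.163 0 0 -0.51; 0 0.304 0.753 0.163 0 0 -0.51; 0 0.304 0.753 0.163 0 0 -0.51'
python3 - <<'E'
from h import *
stt();snap('w6')
E
```

```text
t: 11.85
eef_pos: [0.4997, -0.4106, 0.2493]
ee_rot: [-3.141, 0.001, -0.151]
force: [0.6, -0.1, 0.3]
width: 0.0875
{'t': 11.85, 'q': [-0.387, 0.301, -0.019, -0.0, -1.252, 1.807], 'eef_pos': [0.5, -0.411, 0.249], 'ee_rot': [-3.141, 0.001, -0.151], 'force': [0.634, -0.087, 0.308], 'moment': [-0.069, 0.115, 0.02], 'width': 0.088}
```

View pics/w6.png

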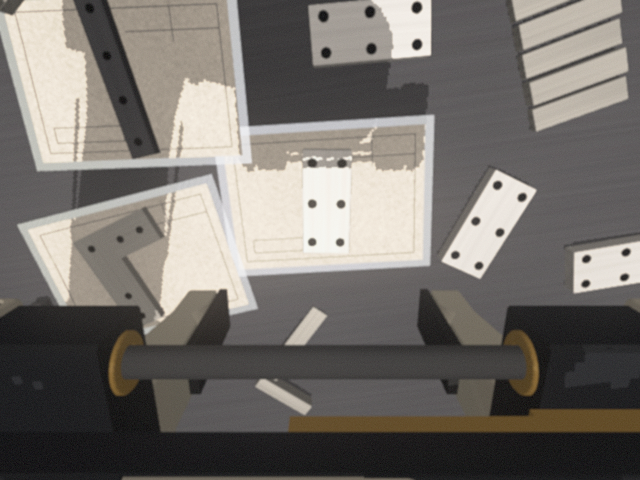

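```bash
python3 - <<'E'
from h import *
f=load('w6');g=cv2.cvtColor(f['img'],cv2.COLOR_RGB2GRAY)
pts=[]
for u,v in [(312,163),(341,163),(312,204),(340,204),(312,242),(340,242)]:
    w=g[v-7:v+8,u-7:u+8].astype(float);wt=np.clip(120-w,0,None);ys,xs=np.mgrid[-7:8,-7:8]
    pts.append(onz(f,u+(wt*xs).sum()/wt.sum(),v+(wt*ys).sum()/wt.sum(),.018)[:2])
H=np.array(pts);print(H.round(4),H.mean(0));d=H[0]+H[1]-H[4]-H[5];y=np.arctan2(d[1],d[0]);print(np.degrees(y),np.linalg.norm(d)/2,np.linalg.norm(H[1]-H[0]))
print(dep(f,326,185))
c=H.mean(0);go([c[0],c[1],.08],[np.pi,0,y]);go([c[0],c[1],.003],[np.pi,0,y])
E
```

```text
[[ 0.5399 -0.4057]
 [ 0.5352 -0.4354]
 [ 0.4985 -0.399 ]
 [ 0.4937 -0.4288]
 [ 0.4569 -0.3922]
 [ 0.4521 -0.422 ]] [ 0.49604782 -0.41383691]
-9.191872581466873 0.08415659823574798 0.03010702751148203
[ 0.51555601 -0.41661798  0.0190594 ]
shares [-0.0117  0.0143  0.5661] [-0.0002  0.0004  0.0104] rows>= 3.4 0.1
shares [-0.0116  0.0143  0.8228] [-0.0002  0.0004  0.0104] rows>= 4.9 0.1
```

```bash
python3 -m inch '0 -0.006 0.007 0.12 0 0 0.01; 0 -0.0117 0.0143 0.26 0 0 0.01; 0 -0.0117 0.0143 0.4 0 0 0.01; 0 -0.0117 0.0143 0.54 0 0 0.01; 0 -0.0117 0.0143 0.66 0 0 0.01; 0 -0.0117 0.0143 0.75 0 0 0.01; 0 -0.0117 0.0143 0.8 0 0 0.01; 0 -0.0117 0.0143 0.82 0 0 0.01;0 -0.0117 0.0143 0.82 0 0 0.01'
python3 -m inch '0.6 0 0 0 0 0 0;0.6 0 0 0 0 0 0;0.6 0 0 0 0 0 0;0.6 0 0 0 0 0 0;0.6 0 0 0 0 0 0;0.6 0 0 0 0 0 0;0.6 0 0 0 0 0 0;0.6 0 0 0 0 0 0' 45
python3 - <<'E'
from h import *
stt()
E
```

```text
t: 12.8
eef_pos: [0.4966, -0.4141, 0.0042]
ee_rot: [3.141, 0.0, -0.159]
force: [0.7, 0.3, 0.2]
width: 0.0875
t: 13.6
eef_pos: [0.4961, -0.4144, 0.0043]
ee_rot: [3.142, -0.0, -0.16]
force: [-0.9, 2.9, 5.9]
width: 0.0493
{'t': 13.6, 'q': [-0.395, 0.522, -0.295, -0.0, -0.754, 1.805], 'eef_pos': [0.496, -0.414, 0.004], 'ee_rot': [3.142, -0.0, -0.16], 'force': [-0.866, 2.859, 5.942], 'moment': [0.973, 0.361, -0.011], 'width': 0.049}
```

```bash
cat >> h.py <<'E'
def facepose():
    c=np.array([.5512,.1133,.0972]);ph=np.radians(-161.6);s=np.radians(25.9)
    fx=np.array([np.cos(s)*np.cos(ph),np.cos(s)*np.sin(ph),np.sin(s)]);n=np.array([-np.sin(s)*np.cos(ph),-np.sin(s)*np.sin(ph),np.cos(s)])
    fy=np.cross(n,fx);R=np.c_[-fx,fy,-n];assert abs(np.linalg.det(R)-1)<1e-6
    return c,n,Ro.from_matrix(R).as_euler('xyz'),fx,fy
E
python3 -m inch '0.6 0 0 -0.03 0 0 0; 0.6 0 0 -0.08 0 0 0; 0.6 0 0 -0.18 0 0 0; 0.6 0 0 -0.3 0 0 0; 0.6 0 0 -0.44 0 0 0; 0.6 0 0 -0.58 0 0 0; 0.6 0 0 -0.72 0 0 0; 0.6 0 0 -0.8 0 0 0; 0.6 0 0 -0.8 0 0 0; 0.6 0 0 -0.8 0 0 0' 45
python3 - <<'E'
from h import *
stt();c,n,r,_,_=facepose();print(r);go([.53,-.15,.25],r);go(c+n*.08,r)
E
```

```text
t: 14.6
eef_pos: [0.4958, -0.4142, 0.2448]
ee_rot: [-3.141, -0.001, -0.16]
force: [0.1, 0.7, -3.8]
width: 0.0494
{'t': 14.6, 'q': [-0.395, 0.301, -0.03, -0.001, -1.239, 1.805], 'eef_pos': [0.496, -0.414, 0.245], 'ee_rot': [-3.141, -0.001, -0.16], 'force': [0.119, 0.745, -3.772], 'moment': [-0.061, 0.2, -0.008], 'width': 0.049}
[3.14159265 0.45204028 0.32114058]
shares [-0.0281 -0.8877 -0.0173] [-0.1039 -0.4245 -0.452 ] rows>= 5.3 4.4
shares [ 0.0043 -1.8193  0.2524] [-0.1039 -0.4245 -0.452 ] rows>= 11.0 4.4
```

```bash
python3 -m inch '0.6 0 -0.07 0 -0.01 -0.03 -0.04; 0.6 0 -0.17 0 -0.02 -0.09 -0.1; 0.6 0 -0.27 0 -0.04 -0.16 -0.17; 0.6 0 -0.37 0 -0.055 -0.23 -0.24; 0.6 -0.01 -0.47 0 -0.07 -0.3 -0.31; 0.6 -0.02 -0.57 0 -0.085 -0.36 -0.38; 0.6 -0.03 -0.67 0 -0.104 -0.4245 -0.452; 0.6 -0.03 -0.77 -0.01 -0.104 -0.4245 -0.452; 0.6 -0.03 -0.85 -0.02 -0.104 -0.4245 -0.452; 0.6 -0.03 -0.89 -0.02 -0.104 -0.4245 -0.452; 0.6 -0.03 -0.89 -0.02 -0.104 -0.4245 -0.452' 45
python3 - <<'E'
from h import *
stt();c,n,r,_,_=facepose();go(c+n*.12,r)
E
```

```text
t: 15.7
eef_pos: [0.5297, -0.1481, 0.2488]
ee_rot: [-3.14, 0.455, 0.324]
force: [-0.3, -0.9, -1.9]
width: 0.0497
{'t': 15.7, 'q': [0.141, 0.399, 0.003, 0.079, -1.623, 1.74], 'eef_pos': [0.53, -0.148, 0.249], 'ee_rot': [-3.14, 0.455, 0.324], 'force': [-0.266, -0.894, -1.944], 'moment': [0.436, -1.644, 0.044], 'width': 0.05}
shares [ 0.5308 -0.803  -0.0966] [-0.0001  0.0026  0.0022] rows>= 5.8 0.0
```

```bash
python3 -m inch '0.6 0.07 -0.1 -0.01 0 0 0; 0.6 0.16 -0.23 -0.03 0 0 0; 0.6 0.25 -0.37 -0.05 0 0 0; 0.6 0.34 -0.51 -0.06 0 0 0; 0.6 0.43 -0.65 -0.08 0 0 0; 0.6 0.5 -0.76 -0.097 0 0 0; 0.6 0.531 -0.803 -0.097 0 0 0; 0.6 0.531 -0.803 -0.097 0 0 0; 0.6 0.531 -0.803 -0.097 0 0 0' 45
python3 - <<'E'
from h import *
stt();c,n,r,_,_=facepose();go(c+n*.02,r);snap('w7');snap('s7','side')
a=cv2.imread('pics/s7.png');cv2.imwrite('pics/s7c.png',cv2.resize(a[200:345,200:400],None,fx=4,fy=4,interpolation=2))
E
```

```text
t: 16.6
eef_pos: [0.6014, 0.1272, 0.2057]
ee_rot: [3.141, 0.455, 0.321]
force: [-0.7, -0.5, -2.5]
width: 0.0495
{'t': 16.6, 'q': [0.48, 0.564, 0.236, -0.07, -1.693, 1.419], 'eef_pos': [0.601, 0.127, 0.206], 'ee_rot': [3.141, 0.455, 0.321], 'force': [-0.694, -0.474, -2.518], 'moment': [0.384, -1.696, 0.086], 'width': 0.05}
shares [ 0.0031 -0.0088  0.3343] [ 0.0001  0.0029 -0.0003] rows>= 2.0 0.0
```

View pics/w7.png

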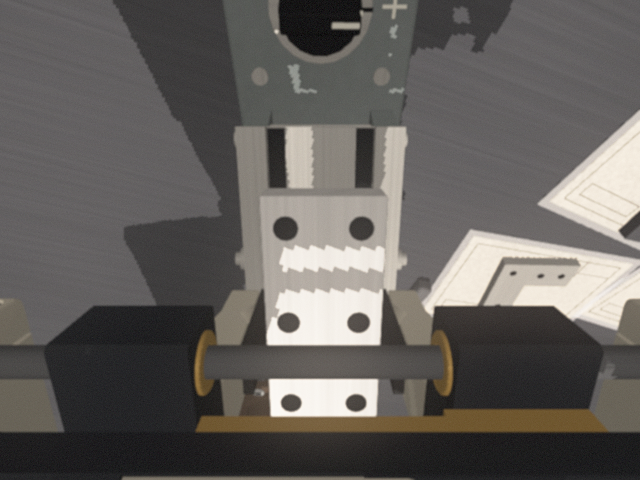

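View pics/s7c.png

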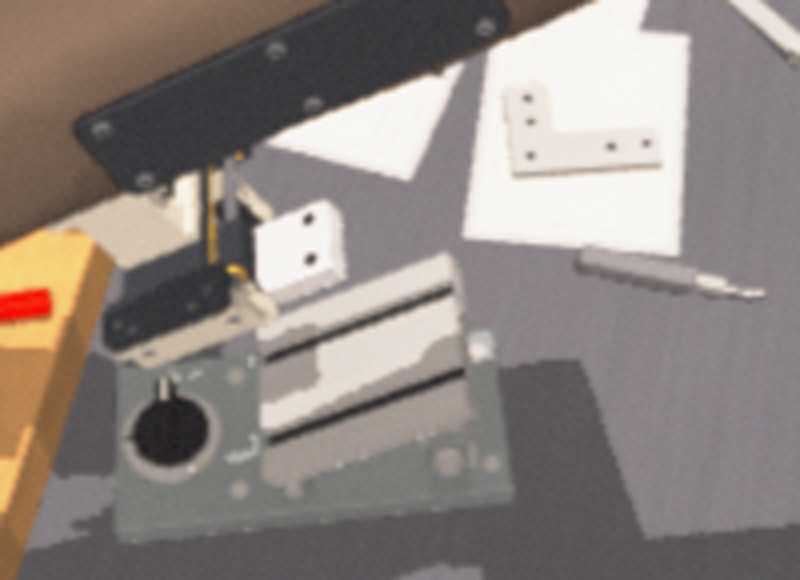

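```bash
python3 - <<'E'
from h import *
f=load('w7');c,n0,r,fx,fy=facepose()
def fit(polys):
    m=np.zeros((480,640),np.uint8)
    for p in polys:cv2.fillPoly(m,[np.array(p)],1)
    pts=np.array([dep(f,u,v) for v,u in zip(*np.nonzero(m)) if f['range_z'][v,u]>0])
    for _ in range(6):
        A=np.c_[pts[:,:2],np.ones(len(pts))];k=np.linalg.lstsq(A,pts[:,2],rcond=None)[0];rr=pts[:,2]-A@k;pts=pts[abs(rr)<max(2*rr.std(),.0008)]
    n=np.array([-k[0],-k[1],1]);n/=np.linalg.norm(n);print(len(pts),rr.std(),n,np.degrees(np.arccos(n[2])),np.degrees(np.arctan2(-n[1],-n[0])));return n,pts.mean(0)
n1,p1=fit([[(268,205),(380,205),(376,215),(272,215)],[(302,205),(345,205),(345,300),(302,300)]])
n2,p2=fit([[(292,132),(350,132),(350,180),(292,180)],[(240,135),(262,135),(256,270),(246,270)],[(382,135),(400,135),(400,250),(392,250)]])
print('angle',np.degrees(np.arccos(n1@n2)),'comp along fx,fy deg',np.degrees((n1-n2)@fx),np.degrees((n1-n2)@fy))
print('plate top above face',(p1-p2)@n2, (p2-c)@n0,'n0 vs n2',np.degrees((n2-n0)@fx),np.degrees((n2-n0)@fy))
C=[onz(f,0,0,0)]
# plate far corners on plate top plane
def onp(u,v,n,p):
    o,d=ray(f,u,v);return o+d*(n@(p-o))/(n@d)
a,b=onp(262,196,n1,p1),onp(385,195,n1,p1);mid=(a+b)/2
print('width',np.linalg.norm(a-b)); q=mid-c;print('plate front-edge centre in face x,y',q@fx,q@fy,' centre x=',q@fx+.055)
a,b=onp(237,127,n2,p2),onp(405,127,n2,p2);mid2=(a+b)/2;print('table width',np.linalg.norm(a-b),'front edge x,y',(mid2-c)@fx,(mid2-c)@fy)
E
```

```text
4213 0.00048221929293762797 [0.41428903 0.14092094 0.89916955] 25.95087761261106 -161.2141980745072
5936 0.0006062340318698073 [0.41286138 0.13790283 0.90029345] 25.80333348048545 -161.52979014663035
angle 0.20184343089410398 comp along fx,fy deg -0.14704961708272396 -0.13826462224580632
plate top above face 0.1343304716512772 8.02345413174128e-05 n0 vs n2 0.09668331763403132 -0.030561181612479102
width 0.04727210054479863
plate front-edge centre in face x,y -0.05384658304725131 0.003047601855860411  centre x= 0.0011534169527486898
table width 0.11787167719033269 front edge x,y -0.07514658191314434 0.0016309408710992936
```

```bash
python3 -m inch '0.6 0 -0.002 0.06 0 0.001 0; 0.6 0.002 -0.005 0.15 0 0.0025 0; 0.6 0.003 -0.007 0.23 0 0.0025 0; 0.6 0.003 -0.007 0.29 0 0.0025 0; 0.6 0.003 -0.007 0.32 0 0.0025 0; 0.6 0.003 -0.007 0.335 0 0.0025 0; 0.6 0.003 -0.007 0.335 0 0.0025 0; 0.6 0.003 -0.007 0.335 0 0.0025 0' 45
python3 - <<'E'
from h import *
stt();c,n,r,fx,fy=facepose();go(c+n*.004,r)
from station import arm
print(arm.get_state()['force']@n)
E
```

```text
t: 17.5
eef_pos: [0.5607, 0.1167, 0.1165]
ee_rot: [-3.141, 0.449, 0.321]
force: [-0.8, -0.9, -1.9]
width: 0.0495
{'t': 17.5, 'q': [0.494, 0.562, 0.022, -0.075, -1.474, 1.422], 'eef_pos': [0.561, 0.117, 0.117], 'ee_rot': [-3.141, 0.449, 0.321], 'force': [-0.821, -0.928, -1.868], 'moment': [0.497, -1.69, -0.018], 'width': 0.05}
shares [-0.0024  0.0008  0.0594] [-0.0001 -0.0028  0.0002] rows>= 0.4 0.0
-2.1486850124383094
```

```bash
python3 -m inch '0.6 0 0 0.015 0 0 0; 0.6 0 0 0.03 0 0 0; 0.6 0 0 0.04 0 0 0; 0.6 0 0 0.046 0 0 0; 0.6 0 0 0.05 0 0 0; 0.6 0 0 0.053 0 0 0; 0.6 0 0 0.053 0 0 0; 0.6 0 0 0.053 0 0 0' 45
python3 - <<'E'
from h import *
stt();c,n,r,fx,fy=facepose();go(c+n*.004,r)
from station import arm
print(arm.get_state()['force']@n)
E
```

```text
t: 18.3
eef_pos: [0.5534, 0.1146, 0.1014]
ee_rot: [-3.141, 0.451, 0.322]
force: [0.7, -0.6, -1.8]
width: 0.0499
{'t': 18.3, 'q': [0.496, 0.566, -0.01, -0.077, -1.44, 1.424], 'eef_pos': [0.553, 0.115, 0.101], 'ee_rot': [-3.141, 0.451, 0.322], 'force': [0.748, -0.591, -1.823], 'moment': [0.457, -1.681, -0.007], 'width': 0.05}
shares [-0.0014  0.0018  0.0031] [-0.     -0.0014  0.0004] rows>= 0.0 0.0
-1.4114602205345188
```

```bash
python3 -m inch '0.6 0 0 0.002 0 0 0; 0.6 0 0 0.004 0 0 0; 0.6 0 0 0.005 0 0 0; 0.6 0 0 0.005 0 0 0' 45
python3 - <<'E'
from h import *
stt();c,n,r,fx,fy=facepose()
from station import arm
s=arm.get_state();print(s['force']@n,(s['eef_pos']-c)@n)
E
```

```text
t: 18.7
eef_pos: [0.553, 0.1145, 0.1005]
ee_rot: [-3.141, 0.45, 0.322]
force: [0.7, 0.7, 2.2]
width: 0.0497
{'t': 18.7, 'q': [0.496, 0.566, -0.013, -0.076, -1.437, 1.424], 'eef_pos': [0.553, 0.114, 0.101], 'ee_rot': [-3.141, 0.45, 0.322], 'force': [0.676, 0.746, 2.229], 'moment': [0.59, -1.082, -0.22], 'width': 0.05}
2.387952648805941 0.003913718821218068
```

```bash
python3 -m inch '0.6 0 0 0.001 0 0 0; 0.6 0 0 0.002 0 0 0; 0.6 0 0 0.003 0 0 0; 0.6 0 0 0.003 0 0 0; 0.6 0 0 0.003 0 0 0' 45
python3 - <<'E'
from h import *
stt();c,n,r,fx,fy=facepose()
from station import arm
s=arm.get_state();print(s['force']@n,(s['eef_pos']-c)@n)
E
```

```text
t: 19.2
eef_pos: [0.553, 0.1145, 0.1005]
ee_rot: [-3.141, 0.449, 0.322]
force: [0.7, 0.9, 7.5]
width: 0.0495
{'t': 19.2, 'q': [0.496, 0.565, -0.013, -0.076, -1.436, 1.424], 'eef_pos': [0.553, 0.114, 0.1], 'ee_rot': [-3.141, 0.449, 0.322], 'force': [0.694, 0.932, 7.531], 'moment': [0.708, -0.27, -0.406], 'width': 0.049}
7.190274924310991 0.0038590284184134758
```

```bash
python3 -m inch '0.6 0 0 0.001 0 0 0; 0.6 0 0 0.002 0 0 0; 0.6 0 0 0.003 0 0 0; 0.6 0 0 0.004 0 0 0; 0.6 0 0 0.004 0 0 0; 0.6 0 0 0.004 0 0 0' 45
python3 - <<'E'
from h import *
stt();c,n,r,fx,fy=facepose()
from station import arm
s=arm.get_state();print(s['force']@n,(s['eef_pos']-c)@n)
snap('w8');snap('s8','side')
a=cv2.imread('pics/s8.png');cv2.imwrite('pics/s8c.png',cv2.resize(a[200:345,200:400],None,fx=4,fy=4,interpolation=2))
E
```

```text
t: 19.8
eef_pos: [0.5531, 0.1144, 0.1004]
ee_rot: [3.142, 0.448, 0.322]
force: [1.6, 1.9, 14.8]
width: 0.0494
{'t': 19.8, 'q': [0.497, 0.565, -0.015, -0.076, -1.434, 1.424], 'eef_pos': [0.553, 0.114, 0.1], 'ee_rot': [3.142, 0.448, 0.322], 'force': [1.649, 1.928, 14.807], 'moment': [0.868, 0.637, -0.614], 'width': 0.049}
14.268744025371275 0.003835716292760569
```

View pics/w8.png

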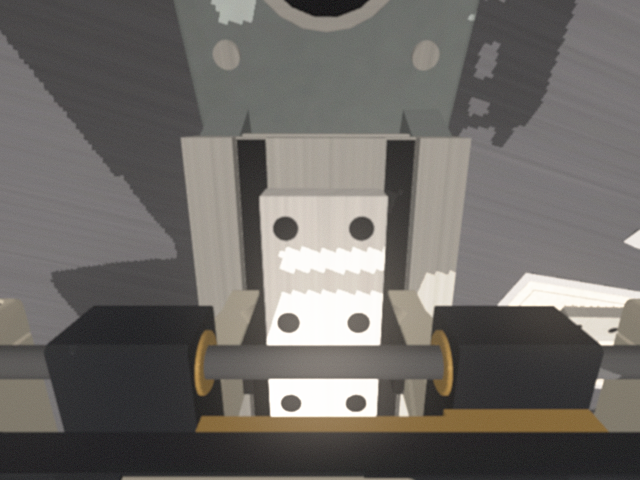

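View pics/s8c.png

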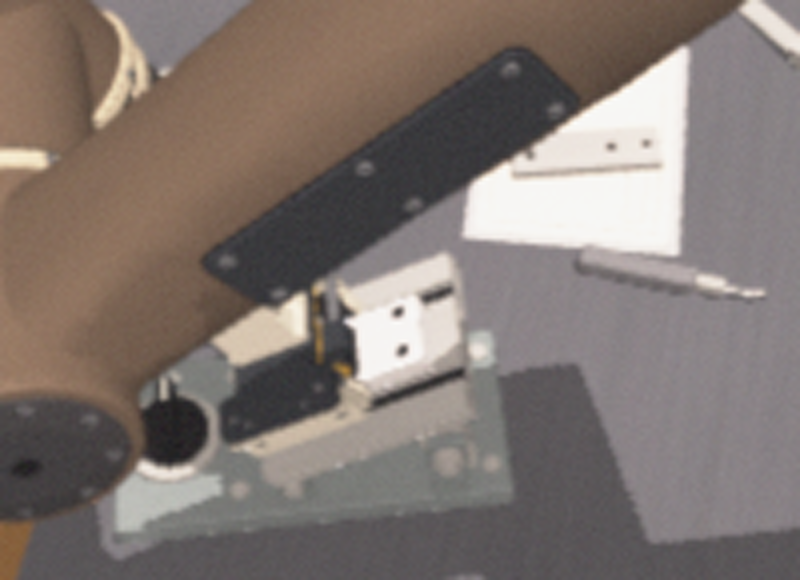

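```bash
python3 - <<'E'
from h import *
c,n0,r,fx,fy=facepose()
def fit(f,polys):
    m=np.zeros((480,640),np.uint8)
    for p in polys:cv2.fillPoly(m,[np.array(p)],1)
    pts=np.array([dep(f,u,v) for v,u in zip(*np.nonzero(m)) if f['range_z'][v,u]>0])
    for _ in range(6):
        A=np.c_[pts[:,:2],np.ones(len(pts))];k=np.linalg.lstsq(A,pts[:,2],rcond=None)[0];rr=pts[:,2]-A@k;pts=pts[abs(rr)<max(2*rr.std(),.0008)]
    n=np.array([-k[0],-k[1],1]);n/=np.linalg.norm(n);return n,pts.mean(0)
f=load('w8')
n1,p1=fit(f,[[(268,205),(380,205),(376,215),(272,215)],[(302,205),(345,205),(345,300),(302,300)]])
n2,p2=fit(f,[[(272,145),(380,145),(380,180),(272,180)],[(190,145),(232,145),(236,280),(205,280)],[(416,145),(460,145),(450,260),(416,260)]])
print('angle',np.degrees(np.arccos(n1@n2)),np.degrees((n1-n2)@fx),np.degrees((n1-n2)@fy),'top above face',(p1-p2)@n2)
def onp(u,v,n,p):
    o,d=ray(f,u,v);return o+d*(n@(p-o))/(n@d)
e=lambda a,b,n,p:((onp(*a,n,p)+onp(*b,n,p))/2,np.linalg.norm(onp(*a,n,p)-onp(*b,n,p)))
a,w=e((261,195),(387,195),n1,p1);b,w2=e((183,139),(470,139),n2,p2);print(w,w2,'front edge gap x,y',(a-b)@fx,(a-b)@fy,'ideal .020,0')
g=load('w5');P=[onz(g,u,v,.065) for u,v in[(326,173),(326,192)]];d=P[0]-P[1];print('pointer dir',np.degrees(np.arctan2(d[1],d[0])),'want -71.6')
E
```

```text
angle 0.05436724675276261 0.052534865992617016 -0.013995445407164755 top above face 0.017989682004753316
0.048456357487674344 0.11869122084436985 front edge gap x,y 0.01992301219346842 -0.0010969488611475972 ideal .020,0
pointer dir -71.99405401524717 want -71.6
```

Flush to 0.05°, with the top 18.0 mm above the face, centred to about 1 mm and pressed on with about 15 N. Handing in.

```bash
python3 -m inch '0.6 0 0 0 0 0 0; 0.6 0 0 0 0 0 0; 0.6 0 0 0 0 0 0' 45
python3 - <<'E'
from station import arm
print(arm.job_done(),arm.get_state()['force'])
E
```

```text
t: 20.2
eef_pos: [0.553, 0.1145, 0.1004]
ee_rot: [3.141, 0.448, 0.322]
force: [1.4, 3.8, 13.6]
width: 0.0498
the job is handed in; nothing more can be done
the job is handed in; nothing more can be done
```

The job is handed in at about 20 s, with the magnet on and the plate still held and pressed on the angle plate's table. No verdict was reported.

- **Knob:** I gripped the bar and turned it clockwise by about 84°. In the wrist picture its pointer lines up with the on mark and the white cross. The measured pointer direction is -72.0°, against -71.6° wanted.
- **Plate:** I took the six-hole plate on the drawing, the nearest of the four that look alike, 0.64 m from the base. I held it across its width with the grip set to 45 N.
- **Placing:** The last depth check showed the plate 0.05° from the face and its top 18.0 mm above it. It is centred to about 1 mm. The table slopes at 25.9°.
- **Press:** The last wrist force reading was about 14 N along the face normal, so roughly 15 to 17 N of contact once the plate's weight is added.

**Not checked:** I did not re-measure the other parts and tools at the end. No move came near them, and those in view in the last pictures lay where they had been. No check failed. A sideways force of about 19 N when first gripping the knob went down to about 3.5 N after a 1.8 mm shift of the tool.

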